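# Slide the collar round the crank handle's bend and press the ferrule home

## Robot

A 6-joint arm with a two-finger parallel gripper is mounted at the origin on the work surface. World frame = base frame: x ahead of the robot, y to its left, z up, the work surface at z = 0. Lengths are in m, angles in rad, forces in N, time in s.
With the tool pointing down it reaches from about 0.35 to 0.85 m from the base axis. Payload 8.1 kg.
Tool frame: the origin (TCP) lies between the finger pads; the fingertips stand 11 mm ahead of it and the grasp point (between the pads) lies 8 mm behind it; y points along the fingers, x is the direction in which the jaws open and shut, and the axes are right-handed (so a half turn about y gives the same grasp; the last joint's range is limited). The gripper opens to 93 mm and grips with 3 to 60 N. Pads are 15 mm wide; open, the fingers measure 128 mm over their backs; the gripper's body (75 mm by 188 mm) begins 65 mm behind the grasp point.
Start: joints at [-1.344, 0.13, 1.488, -0, 1.523, -0.085], TCP at [0.184, -0.571, 0.23] pointing down, gripper open.
Joint ranges: [-2.96, 2.96], [-0.89, 2.26], [0.02, 2.5], [-1.34, 4.48], [0, 2.73], [-2.66, 2.66]. Speed limits (rad/s): [2.39, 2.39, 2.79, 3.14, 3.14, 3.14].

## Interface

Orientations are given as a rotation vector (axis times angle).
In Python, from plant import readout, optics, robot gives the robot as it stands.
- The arm moves only by the shell command python3 -m creep 'ROWS' [FORCE]. ROWS is JSON, a list that holds one entry, the list of rows, each a list of 7 numbers: the closure, from 0 (fully open) to 1 (shut), then the shift along the tool's x, y, z in cm, then the turn, a rotation vector about the tool's x, y, z in degrees. In form: [[[grip, x, y, z, wx, wy, wz], ...]]. A call has exactly 8 rows; each row shifts and turns the pose as measured when the row begins, along the tool's axes as they then stand; what a row does not reach is not made up. A row lasts 1/10 s, in which the tool goes at most 50 mm and 8.59 degrees, less where a joint would pass 70% of its speed; a pose out of reach is approached as far as the arm can. A call is refused whole if a number of a shift passes 5 or a number of a turn 8.59, either way. A call with a gripper value outside its range is refused whole. The fingers move at their own pace and stop on an object; FORCE is the grip in N (left out, the last holds). Time passes only in rows, so rows that do not move let the fingers close, or fill a call up. It gives the time, the measured TCP pose, the force and the opening at its end, in the units of the state.
- readout.read_state(): the state, without advancing time (a new reading comes with each control period).
- optics.read_camera(name): name is "scene" or "top"; returns a dict with "frame" (384x512x3 uint8, red, green, blue), "depth" (384x512 float32, m along the optical axis (not along the pixel's ray), 0 where there is no reading), "intrinsics" (3x3 intrinsics, pixels), "dist_coeffs" ([k1, k2, p1, p2, k3] as OpenCV has them; the pictures are not rectified), "R" (3x3) and "t" (3): a world point X has camera coordinates R X + t. Camera axes: x right, y down, z forward; pixel columns grow to the right and rows downward; lengths in m; the calibration is good to about 2 mm. A picture is of the moment at which its call begins.
- robot.close_job(): hands the job in, once; it reports no verdict.
The state is a dict: "t": time; "q": joint angles; "dq": joint speeds; "joint_torque": joint torques, N m; "tool_pos": TCP position; "orientation": TCP orientation; "force": force on the tool from outside, world axes, zero at the start; "wrist_torque": the same for the moment, N m; "opening": finger opening in m.
Only numpy, scipy, OpenCV 4.12 (cv2) and the standard library are available. Lean on these libraries where they do the work, as an engineer would, in place of code of your own. Each camera call takes 0.05 s, during which the arm holds its last target. There are 200 camera calls.

## Task

Take the brass collar on the clamped crank handle by its blue tab and slide it along the rod, round the bend and on down the outer leg, easing it along gently so that it never binds or is forced against the rod. Keep the gripper itself off the handle: push the red ferrule with it fully home against the black hand grip, then let go and leave the collar resting up against the ferrule, and leave the other things on the bench where they are.

Things in the scene. Friction and masses are not known exactly. Their poses are not given: they have to be found in the camera images.
- stand: green bench clamp, 112 mm high, on a dark foot 130 x 90 mm. It holds a bent crank handle: a round steel rod 10 mm thick that does not give, its axis 90 mm above the bench. Origin on the bench under the rod, z up. The first leg runs level along the stand's +x at y = 0 from the clamp's face at x = -5 mm to bend_start.
- bend_start (a point): on the rod's axis where the first leg ends and the bend begins, at (110, 0, 90) mm in the stand's frame, axes as the stand's. From here the rod turns left, towards the stand's +y, about a 45 mm radius, 25 degrees as far as elbow.
- elbow (a point): on the rod's axis mid-bend, at (129, 4.2, 90) mm in the stand's frame, axes as the stand's. Here the hand-bent rod has an extra kink, not measured and different each time: up to 15 degrees left or right, up to 3.5 degrees up or down. Past it the rod turns another 25 degrees left, 45 mm radius (19.6 mm of arc), then runs straight as the outer leg.
- collar: brass collar hanging on the first leg. Origin at the centre of its 14 mm bore (2 mm play all round the rod), bore along its x, which points away from the clamp, z up. Ring 30 mm across, 16 mm long; weighted foot 29 mm down. About 100 g; stays where it is let go, cannot leave the rod. Rod and collar are spoilt if pressed together with over 20 N.
- collar_tab (a point): point to hold the collar by, in its blue plastic thumb tab, 38 mm straight above the bore's centre, axes as the collar's. The tab is 14 x 14 mm thick, its foot 14 mm and its top 56 mm above the bore's centre.
- ferrule (a joint): travel of the red ferrule (sleeve 27 mm across, 25 mm long, on the outer leg) towards the black hand grip, m: 0 at the start, 0.010 fully home. It slides stiffly (3.5 N) and stays. The collar has its bore centre 91 mm in a straight line from elbow when it first touches the ferrule, 101 mm when that is home. Grip 32 mm thick.
- mug: blue ceramic mug of brass screws, 80 mm across, 95 mm high; origin under its centre. A bystander.
- socket: chrome spark plug socket standing upright, 27 mm across, 55 mm high; origin under its centre. A bystander, stands near the handle.
- hinge_pin: steel hinge pin lying on the bench, 96 mm long along its x, 15 mm thick at the head; origin under its middle. A bystander, lies near the handle.
- tin: small round red and white enamel tin, 68 mm across, 42 mm high; origin under its centre. A bystander, stands near the handle.
- wrench: steel wrench lying flat, bystander.
- screwdriver: screwdriver lying flat, bystander.
- jar: amber glass jar with steel lid, 64 mm across, 85 mm high; origin under its centre. A bystander.
Things that resemble listed ones, but are neither listed nor needed, are in the scene too. Several things have the shape of the collar; the one meant has the colours described above.

How it is judged:
By the outcome, as a careful person would: the job done as asked, in the order asked, and still so for the second after the job is handed in, with the robot touching nothing.
It also fails if it takes over 64 s, if anything falls off the work surface, if the arm or the gripper's body presses on something with over 40 N, if the wrist force passes 120 N, or if a joint passes its speed limit or range.

## Working session

There is one attempt and no reset: what is moved stays moved. The work goes in short steps, Python scripts to look and compute and a shell command to move; the robot and the scene stay as the last step left them, time stands still between calls to the robot, and variables do not carry over. Pictures are saved under pics/ and viewed, about 8 in all and at most 12, crops included, and the job is handed in when it is done.

```bash
ls; mkdir -p pics
cat > h.py <<'E'
import numpy as np,cv2
from plant import readout,optics,robot
from scipy.spatial.transform import Rotation as Rn
def cam(n):
    c=optics.read_camera(n)
    for k in("intrinsics","dist_coeffs","R","t"): c[k]=np.array(c[k],float)
    return c
def cloud(c):
    d=c["depth"];h,w=d.shape
    u,v=np.meshgrid(np.arange(w),np.arange(h))
    p=cv2.undistortPoints(np.stack([u,v],-1).reshape(-1,1,2).astype(float),c["intrinsics"],c["dist_coeffs"]).reshape(h,w,2)
    X=np.dstack([p,np.ones((h,w))])*d[...,None]
    X=(X-c["t"])@c["R"]
    X[d==0]=np.nan
    return X
def proj(c,P):
    r,_=cv2.Rodrigues(c["R"]);return cv2.projectPoints(np.array(P,float).reshape(-1,1,3),r,c["t"],c["intrinsics"],c["dist_coeffs"])[0].reshape(-1,2)
E
python3 - <<'E'
from h import *
s=readout.read_state();print(s)
ims=[]
for n in("scene","top"):
    c=cam(n);np.save(n+".npy",c,allow_pickle=True)
    print(n,c["intrinsics"][0,0],-c["R"].T@c["t"],c["R"][2])
    cv2.imwrite(f"pics/{n}0.png",cv2.resize(c["frame"][...,::-1],None,fx=1.5,fy=1.5))
E
```

```text
pics
{'t': 0.0, 'q': array([-1.34437568e+00,  1.31168534e-01,  1.48925028e+00,  2.78589353e-06,
        1.52298928e+00, -8.53690852e-02]), 'dq': array([-0.00066065, -0.00150729,  0.00048989,  0.00153656, -0.00087638,
        0.00013627]), 'joint_torque': array([-1.08967934e-04, -5.59834528e+01, -4.91760957e+01,  7.65342289e-02,
        3.49036662e-02, -1.55046887e-04]), 'tool_pos': array([ 0.18397671, -0.57053474,  0.22859894]), 'orientation': array([-1.33949387,  0.97748146, -0.97521091]), 'force': array([0.18400764, 0.03176276, 0.38387512]), 'wrist_torque': array([ 0.03774371,  0.00835067, -0.04207236]), 'opening': 0.09301217395295432}
scene 355.77688689515026 [ 0.96668103 -0.54826893  0.64423863] [-0.42559567  0.62868541 -0.65086326]
top 475.69231104563534 [ 0.50776918 -0.00522539  1.31906686] [ 0.08689159 -0.01791002 -0.99605677]
```

View pics/scene0.png

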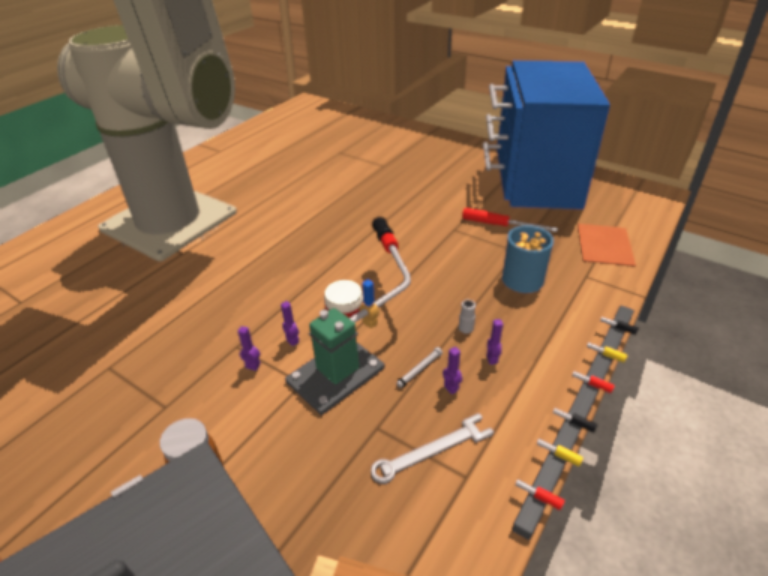

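View pics/top0.png

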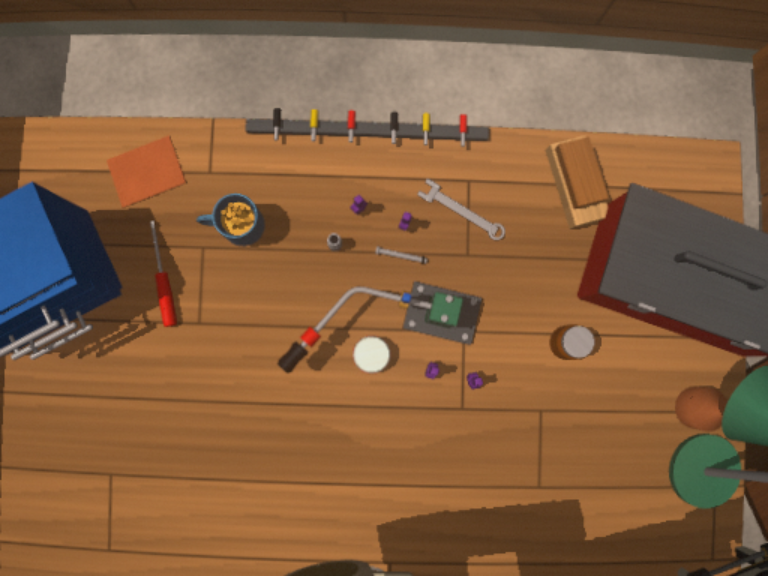

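Run:
```python
from h import *
for n in("top","scene"):
    c=np.load(n+".npy",allow_pickle=True).item();X=cloud(c);f=c["frame"].astype(int)
    hsv=cv2.cvtColor(c["frame"],cv2.COLOR_RGB2HSV).astype(int)
    H,S,V=hsv[...,0],hsv[...,1],hsv[...,2]
    box=np.zeros(H.shape,bool)
    if n=="top": box[180:265,180:330]=1
    else: box[135:280,160:290]=1
    z=X[...,2]
    M=dict(blue=(H>100)&(H<125)&(S>150)&(V>60),red=((H<6)|(H>172))&(S>180)&(V>100),black=(V<45)&(z>.06),rod=(S<70)&(V>90)&(z>.06)&(z<.12),
      clamp=(H>45)&(H<95)&(S>80),white=(S<60)&(V>170)&(z<.06)&(z>.03))
    for k,m in M.items():
        m=m&box;P=X[m];P=P[~np.isnan(P[:,0])]
        v,u=np.nonzero(m)
        if len(P):print(n,k,len(P),"px",u.mean().round(1),v.mean().round(1),"mean",P.mean(0).round(4),"min",P.min(0).round(4),"max",P.max(0).round(4))
    m=M["rod"]&box;v,u=np.nonzero(m)
    P=X[m];o=np.argsort(P[:,1])
    for b in np.arange(.0,.3,.01):
        k=(P[:,1]>=b)&(P[:,1]<b+.01)
        if k.sum():print(round(b,2),k.sum(),np.median(P[k],0).round(4),P[k,2].max().round(4))
    if n=="top":
        q=f[170:270,175:330].astype(np.uint8);cv2.imwrite("pics/crop1.png",cv2.resize(q[...,::-1],None,fx=5,fy=5,interpolation=cv2.INTER_CUBIC))
```

```text
top blue 18 px 270.7 198.1 mean [ 0.6015 -0.0736  0.1446] min [ 0.5966 -0.0791  0.1411] max [ 0.6067 -0.0693  0.1472]
top red 86 px 206.5 224.2 mean [0.5333 0.0863 0.1013] min [0.5184 0.0724 0.0918] max [0.5489 0.1007 0.1109]
top rod 302 px 249.0 202.4 mean [ 0.5925 -0.0206  0.0969] min [ 0.5155 -0.1556  0.0882] max [0.6198 0.1008 0.1193]
top clamp 245 px 296.7 205.4 mean [ 0.5873 -0.1425  0.1125] min [ 0.5631 -0.1686  0.1053] max [ 0.6114 -0.1173  0.1187]
top white 428 px 247.1 235.9 mean [ 0.5062 -0.0188  0.0423] min [ 0.4762 -0.0487  0.0302] max [0.5357 0.0111 0.052 ]
0.0 12 [0.6162 0.0045 0.0947] 0.0999
0.01 14 [0.6146 0.016  0.0951] 0.0977
0.02 16 [0.6079 0.0249 0.0947] 0.0987
0.03 20 [0.596  0.0349 0.095 ] 0.0986
0.04 18 [0.5841 0.0437 0.0941] 0.0964
0.05 19 [0.5732 0.0559 0.0935] 0.0994
0.06 17 [0.5603 0.0636 0.0956] 0.0983
0.07 16 [0.5496 0.0733 0.0944] 0.097
0.09 6 [0.5194 0.0977 0.0962] 0.098
0.1 2 [0.5193 0.1006 0.0936] 0.096
scene blue 76 px 245.1 194.5 mean [ 0.6067 -0.0768  0.1292] min [ 0.6001 -0.0809  0.1082] max [ 0.6109 -0.0668  0.1458]
scene red 82 px 257.7 161.6 m
[... 155 characters left out ...]
.0912 0.0914] max [0.5194 0.1276 0.1057]
scene rod 315 px 250.2 196.1 mean [ 0.5988 -0.0434  0.099 ] min [ 0.5437 -0.1516  0.0883] max [0.6237 0.0774 0.12  ]
scene clamp 922 px 223.0 231.5 mean [ 0.5994 -0.154   0.0751] min [ 0.5648 -0.1731  0.0156] max [ 0.6179 -0.1194  0.1141]
scene white 362 px 228.9 195.7 mean [ 0.512  -0.0218  0.0407] min [ 0.4765 -0.0494  0.0304] max [0.5422 0.0123 0.0448]
0.0 13 [0.6199 0.004  0.0945] 0.0961
0.01 11 [0.6179 0.0156 0.0946] 0.0968
0.02 14 [0.6085 0.0262 0.0942] 0.0959
0.03 13 [0.5966 0.0342 0.0939] 0.0962
0.04 14 [0.5857 0.0444 0.0939] 0.0953
0.05 14 [0.5725 0.0564 0.0942] 0.0956
0.06 12 [0.5609 0.0649 0.0941] 0.0952
0.07 11 [0.5509 0.0735 0.0942] 0.096
```

View pics/crop1.png

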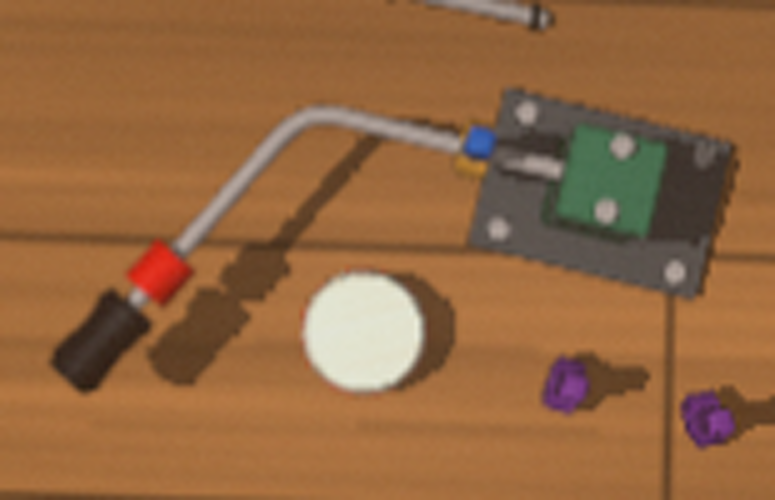

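Run:
```python
from h import *
def rays(c,u,v,z):
    p=cv2.undistortPoints(np.stack([u,v],-1).reshape(-1,1,2).astype(float),c["intrinsics"],c["dist_coeffs"]).reshape(-1,2)
    D=np.c_[p,np.ones(len(p))]@c["R"];o=-c["R"].T@c["t"]
    return o+D*((z-o[2])/D[:,2])[:,None]
def line(P):
    vx,vy,x,y=cv2.fitLine(P[:,:2].astype(np.float32),cv2.DIST_HUBER,0,.01,.01).ravel()
    return np.array([x,y]),np.array([vx,vy])*np.sign(vy)
for n in("top","scene"):
    c=np.load(n+".npy",allow_pickle=True).item();X=cloud(c)
    hsv=cv2.cvtColor(c["frame"],cv2.COLOR_RGB2HSV).astype(int);H,S,V=hsv[...,0],hsv[...,1],hsv[...,2]
    Z=X[...,2];m=(S<90)&(V>70)&(Z>.075)&(Z<.103)
    v,u=np.nonzero(m);P=rays(c,u,v,.09);D=X[m]
    L={}
    for k,a,b in((1,-.06,-.012),(2,.032,.072)):
        s=(P[:,1]>a)&(P[:,1]<b)&(P[:,0]>.54)&(P[:,0]<.63)
        o,d=line(P[s]);L[k]=(o,d);t=(D[s,:2]-o)@d
        pz=np.polyfit(t,D[s,2],1)
        print(n,k,s.sum(),o.round(4),"head",np.degrees(np.arctan2(d[1],d[0])).round(2),"width sd",np.std((P[s,:2]-o)@[d[1],-d[0]]).round(4),"ztop",pz[1].round(4),"slope deg",np.degrees(pz[0]).round(2))
    A=np.c_[L[1][1],-L[2][1]];s=np.linalg.solve(A,L[2][0]-L[1][0]);print("isect",L[1][0]+s[0]*L[1][1])
    # ferrule, tab
    box=(Z>.075)&(X[...,0]<.56)&(X[...,0]>.5)&(X[...,1]>.05)&(X[...,1]<.12)
    r=box&((H<6)|(H>172))&(S>150)&(V>70);v,u=np.nonzero(r);Q=rays(c,u,v,.09)[:,:2];o,d=L[2]
    print("ferr along from o",((Q-o)@d).min(),((Q-o)@d).max(), "lat",np.mean((Q-o)@[d[1],-d[0]]))
    b=(H>100)&(H<125)&(S>150)&(V>60)&(Z>.138)&(X[...,0]<.62)&(X[...,0]>.58)&(X[...,1]<-.05)&(X[...,1]>-.1)
    v,u=np.nonzero(b);Q=rays(c,u,v,.144);print("tab top",b.sum(),Q.mean(0),"along1",(Q.mean(0)[:2]-L[1][0])@L[1][1],"lat",(Q.mean(0)[:2]-L[1][0])@[L[1][1][1],-L[1][1][0]])
s=readout.read_state();print(Rn.from_rotvec(s["orientation"]).as_matrix().round(3))
```

```text
top 1 62 [ 0.61   -0.0347] head 77.54 width sd 0.0024 ztop 0.0943 slope deg 0.11
top 2 81 [0.5758 0.0527] head 141.55 width sd 0.0025 ztop 0.0942 slope deg 0.3
isect [0.6213102  0.01656358]
ferr along from o 0.04225494322580275 0.06658409010805473 lat 0.000685172610908562
tab top 18 [ 0.60158175 -0.07368477  0.144     ] along1 -0.03985580841184179 lat 0.00021507330813589452
scene 1 68 [ 0.6109 -0.0353] head 78.25 width sd 0.0034 ztop 0.0932 slope deg -0.42
scene 2 65 [0.5795 0.0514] head 142.64 width sd 0.0031 ztop 0.0934 slope deg -2.36
isect [0.6221717  0.01883017]
ferr along from o 0.03568982913150484 0.09018433878168264 lat 0.0027087840160105554
tab top 24 [ 0.60674907 -0.07635274  0.144     ] along1 -0.041034263904414336 lat 0.004279321964064319
[[ 0.307 -0.     0.952]
 [-0.952  0.002  0.307]
 [-0.002 -1.     0.   ]]
```

```bash
cat > geo.py <<'E'
import numpy as np
def path(corner=np.array([.6216,.0173]),a1=77.8,a2=142.0,pitch=-.5):
    k=a2-a1-50; r=.045; ds=.0002
    h=[np.radians(0)]*int(.16/ds); n=int(r*np.radians(25)/ds)
    nb=len(h)
    h+=list(np.radians(np.linspace(0,25,n)));ne=len(h)
    h+=list(np.radians(np.linspace(25+k,50+k,n)));n2=len(h)
    h+=[np.radians(50+k)]*int(.15/ds);h=np.array(h)
    P=np.cumsum(np.c_[np.cos(h),np.sin(h)],0)*ds
    e=P[-1];d=np.array([np.cos(h[-1]),np.sin(h[-1])])
    xc=e[0]-e[1]/d[1]*d[0]            # corner on leg 1 line (y=0)
    c,s=np.cos(np.radians(a1)),np.sin(np.radians(a1));R=np.array([[c,-s],[s,c]])
    W=(P-[xc,0])@R.T+corner
    z=.09+np.where(np.arange(len(h))>ne,np.tan(np.radians(pitch))*(np.arange(len(h))-ne)*ds,0)
    return np.c_[W,z],h+np.radians(a1),ne,nb,ds
def collar(i,G):
    P,h,ne,nb,ds=G;w=int(.008/ds);q=P[i-w:i+w+1]
    d=q[-1]-q[0]
    return q.mean(0),np.degrees(np.arctan2(d[1],d[0])),np.degrees(np.arcsin(d[2]/np.linalg.norm(d)))
E
python3 - <<'E'
from h import *;from geo import *
G=path();P,h,ne,nb,ds=G
d1=np.array([np.cos(h[0]),np.sin(h[0])])
print("bend",P[nb],"elbow",P[ne],"stand origin",P[nb,:2]-.11*d1)
d=np.linalg.norm(P-P[ne],axis=1)
for D in(.091,.101):
    i=ne+np.argmin(abs(d[ne:]-D));print("collar at",D,P[i],"front face pt",P[i,:2]+.008*np.array([np.cos(h[-1]),np.sin(h[-1])]),"arc s from elbow",(i-ne)*ds)
i0=np.argmin(np.linalg.norm(P[:,:2]-[.6016,-.0737],axis=1));print("start s",(i0-ne)*ds,"d/w elbow")
c=np.load("top.npy",allow_pickle=True).item();X=cloud(c).reshape(-1,3)
for x in np.arange(.1,.75,.05):
    print(round(x,2),[int(1000*np.nanmax(np.r_[0,X[(abs(X[:,0]-x-.025)<.025)&(abs(X[:,1]-y-.025)<.025),2]])) for y in np.arange(-.7,.3,.05)])
E
```

```text
bend [ 0.61707332 -0.00363673  0.09      ] elbow [0.61683846 0.01578742 0.09      ] stand origin [ 0.59382759 -0.11115248]
collar at 0.091 [0.54766844 0.07506166 0.08920062] front face pt [0.54136435 0.07998696] arc s from elbow 0.0916
collar at 0.101 [0.53978833 0.08121828 0.08911335] front face pt [0.53348425 0.08614357] arc s from elbow 0.10160000000000001
start s -0.09140000000000001 d/w elbow
0.1 [7, 8, 6, 6, 8, 7, 7, 6, 8, 6, 8, 16, 18, 20, 7, 7, 8, 10, 8, 7]
0.15 [7, 281, 342, 342, 326, 7, 9, 8, 8, 6, 8, 9, 11, 8, 327, 316, 281, 8, 8, 8]
0.2 [27, 330, 405, 392, 10, 7, 8, 8, 7, 7, 10, 7, 10, 361, 345, 8, 11, 10, 9, 9]
0.25 [61, 77, 27, 7, 7, 7, 8, 7, 7, 9, 13, 6, 8, 7, 8, 7, 8, 8, 10, 10]
0.3 [77, 276, 26, 6, 9, 7, 8, 8, 8, 8, 7, 10, 8, 7, 7, 8, 10, 7, 8, 7]
0.35 [75, 94, 405, 415, 8, 7, 10, 7, 8, 6, 8, 9, 8, 7, 8, 8, 7, 8, 8, 7]
0.4 [97, 132, 67, 432, 401, 7, 8, 9, 7, 7, 7, 8, 7, 9, 10, 7, 8, 8, 8, 8]
0.45 [69, 72, 405, 428, 402, 6, 7, 6, 7, 89, 82, 88, 28, 51, 45, 92, 111, 8, 7, 8]
0.5 [169, 164, 399, 400, 7, 89, 92, 51, 12, 15, 22, 17, 35, 48, 46, 110, 110, 8, 8, 7]
0.55 [167, 168, 166, 167, 167, 86, 90, 9, 6, 17, 116, 125, 147, 7, 98, 99, 7, 6, 6, 8]
0.6 [209, 210, 166, 167, 169, 169, 163, 8, 7, 21, 120, 124, 147, 99, 99, 8, 8, 7, 9, 7]
0.65 [166, 212, 211, 210, 167, 166, 7, 8, 8, 6, 8, 18, 17, 18, 56, 59, 7, 9, 90, 7]
0.7 [166, 165, 168, 168, 168, 166, 10, 9, 14, 14, 8, 8, 90, 15, 59, 59, 8, 100, 101, 101]
```

```bash
python3 -m creep '[[[0,-2.6,0,1.7,0,0,0],[0,-2.6,0,1.7,0,0,0],[0,-2.6,0,1.7,0,0,0],[0,-2.6,0,1.7,0,0,0],[0,-2.6,0,1.7,0,0,0],[0,-2.6,0,1.7,0,0,0],[0,-2.6,0,1.7,0,0,0],[0,-2.6,0,1.7,0,0,0]]]' 30
cat > w.py <<'E'
import sys;from h import *;from geo import *
# usage: w.py mode ; prints state and tool-frame displacement to a target TCP xyz heading pitch
def report(T=None,head=None,pitch=0):
    s=readout.read_state();M=Rn.from_rotvec(s["orientation"]).as_matrix()
    print("t",round(s["t"],2),"pos",s["tool_pos"].round(4),"F",s["force"].round(2),"Mt",s["wrist_torque"].round(2),"open",round(s["opening"],4),"q6",s["q"][5].round(2))
    if T is None:return s,M
    a,p=np.radians([head,pitch]);f=np.array([np.cos(a)*np.cos(p),np.sin(a)*np.cos(p),np.sin(p)])   # collar x
    l=np.cross([0,0,1],f);l/=np.linalg.norm(l);u=np.cross(f,l)
    G=np.c_[-l,-u,f]   # tool x right of the rod, y down, z ahead
    rv=np.degrees(Rn.from_matrix(M.T@G).as_rotvec());d=M.T@(np.array(T)-s["tool_pos"])*100
    print("shift cm",d.round(2),"turn deg",rv.round(2));return s,M
if __name__=="__main__":
    a=[float(v) for v in sys.argv[1:]];report(a[:3],*a[3:])if a else report()
E
python3 w.py .602 -.0735 .2 77.8
```

```text
t: 0.9
tool_pos: [0.2491, -0.3227, 0.2238]
orientation: [-1.333, 0.987, -0.972]
force: [-0.1, -0.1, -0.5]
opening: 0.0934
t 0.9 pos [ 0.2491 -0.3227  0.2238] F [-0.1  -0.12 -0.51] Mt [ 0.01  0.04 -0.01] open 0.0934 q6 0.22
shift cm [-13.08   2.5   41.17] turn deg [ -0.29 -60.23  -0.55]
```

```bash
python3 -m creep '[[[0,-1.6,0,4.6,0,0,0],[0,-1.6,0,4.6,0,0,0],[0,-1.6,0,4.6,0,0,0],[0,-1.6,0,4.6,0,0,0],[0,-1.6,0,4.6,0,0,0],[0,-1.6,0,4.6,0,0,0],[0,-1.6,0,4.6,0,0,0],[0,-1.6,0,4.6,0,0,0]]]' 30 >/dev/null
python3 -m creep '[[[0,0,0,0,0,-8.5,0],[0,0,0,0,0,-8.5,0],[0,0,0,0,0,-8.5,0],[0,0,0,0,0,-8.5,0],[0,0,0,0,0,-8.5,0],[0,0,0,0,0,-8.5,0],[0,0,0,0,0,-8.5,0],[0,0,0,0,0,0,0]]]' 
python3 w.py .602 -.0735 .2 77.8
```

```text
t: 2.5
tool_pos: [0.5675, -0.0729, 0.2148]
orientation: [-1.554, 0.18, -0.153]
force: [-0.1, 0.3, -0.0]
opening: 0.0926
t 2.5 pos [ 0.5675 -0.0729  0.2148] F [-0.06  0.25 -0.04] Mt [-0.11 -0.13  0.03] open 0.0926 q6 -0.01
shift cm [3.41 1.42 0.66] turn deg [-0.47  0.04 -1.06]
```

```bash
python3 -m creep '[[[0,1.2,0.2,0.3,-0.5,0,-1],[0,1.2,0.4,0.3,0,0,0],[0,1,0.8,0,0,0,0],[0,0,0,0,0,0,0],[0,0,0,0,0,0,0],[0,0,0,0,0,0,0],[0,0,0,0,0,0,0],[0,0,0,0,0,0,0]]]' 3 >/dev/null
python3 - <<'E'
from w import *
report([.602,-.074,.12],77.8)
c=cam("scene");f=c["frame"][120:260,170:330];cv2.imwrite("pics/s2.png",cv2.resize(f[...,::-1],None,fx=4.5,fy=4.5,interpolation=cv2.INTER_CUBIC))
E
```

```text
t 3.3 pos [ 0.6046 -0.0737  0.1994] F [ 0.33 -0.03 -0.33] Mt [-0.07 -0.05 -0.04] open 0.0926 q6 0.03
shift cm [-0.27  7.94 -0.07] turn deg [ 0.13 -1.18  0.15]
```

View pics/s2.png

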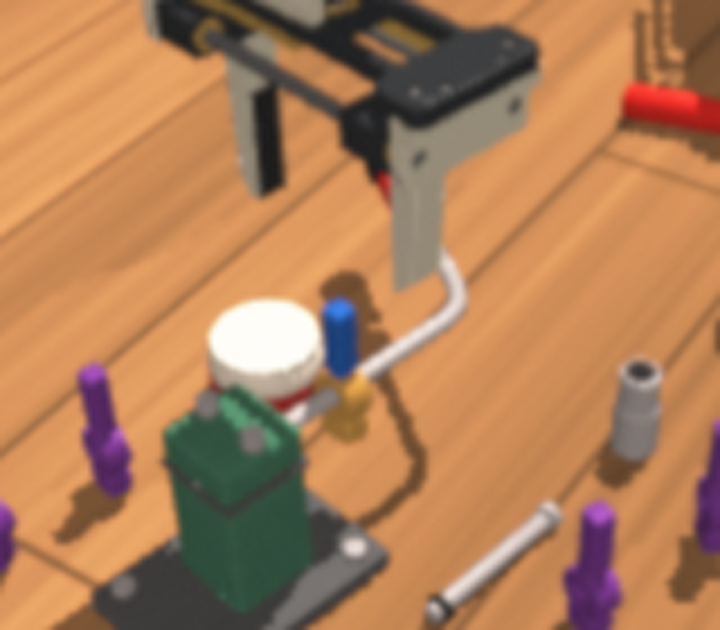

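```bash
python3 -m creep '[[[0,-0.2,1.3,0,0,-1,0],[0,0,1.4,0,0,0,0],[0,0,1.4,0,0,0,0],[0,0,1.4,0,0,0,0],[0,0,1.4,0,0,0,0],[0,0,1,0,0,0,0],[0,0,0,0,0,0,0],[0.5,0,0,0,0,0,0]]]' 3 
python3 w.py .602 -.074 .12 77.8
python3 -m creep '[[[0.7,0,0,0,0,0,0],[0.8,0,0,0,0,0,0],[0.8,0,0,0,0,0,0],[0.8,0,0,0,0,0,0],[0.8,0,0,0,0,0,0],[0.8,0,0,0,0,0,0],[0.8,0,0,0,0,0,0],[0.8,0,0,0,0,0,0]]]' 3 
python3 w.py .602 -.074 .12 77.8
```

```text
t: 4.15
tool_pos: [0.6006, -0.0732, 0.1108]
orientation: [-1.566, 0.17, -0.168]
force: [0.4, -0.6, 0.9]
opening: 0.0883
t 4.15 pos [ 0.6006 -0.0732  0.1108] F [ 0.37 -0.57  0.87] Mt [-0.06 -0.05  0.01] open 0.0883 q6 0.01
shift cm [ 0.15 -0.92 -0.05] turn deg [ 0.14 -0.12 -0.07]
t: 4.95
tool_pos: [0.6029, -0.0736, 0.1143]
orientation: [-1.567, 0.166, -0.172]
force: [0.3, -0.6, -0.9]
opening: 0.0254
t 4.95 pos [ 0.6029 -0.0736  0.1143] F [ 0.26 -0.64 -0.92] Mt [-0.04 -0.08 -0.01] open 0.0254 q6 0.01
shift cm [-0.08 -0.57 -0.06] turn deg [ 0.13 -0.12  0.25]
```

```bash
python3 -m creep '[[[0.7,0,-0.4,0,0,0,0],[0.7,0,-0.2,0,0,0,0],[0.7,0,0,0,0,0,0],[0.7,0,0,0,0,0,0],[0.7,0,0,0,0,0,0],[0.7,0,0,0,0,0,0],[0.7,0,0,0,0,0,0],[0.7,0,0,0,0,0,0]]]' 3
python3 - <<'E'
from w import *
for i in range(6):
    report([.602,-.074,.12],77.8) if i in(0,5) else report(); c=cam("scene")
f=c["frame"][140:240,190:310];cv2.imwrite("pics/s3.png",cv2.resize(f[...,::-1],None,fx=5,fy=5,interpolation=cv2.INTER_CUBIC))
E
```

```text
t: 5.75
tool_pos: [0.6028, -0.0736, 0.1208]
orientation: [-1.567, 0.166, -0.172]
force: [0.3, -0.4, 0.4]
opening: 0.0279
t 5.75 pos [ 0.6028 -0.0736  0.1208] F [ 0.3  -0.42  0.37] Mt [-0.09 -0.08  0.  ] open 0.0279 q6 0.01
shift cm [-0.07  0.08 -0.06] turn deg [ 0.14 -0.12  0.24]
t 5.8 pos [ 0.6028 -0.0736  0.1208] F [-0.04  0.11 -0.25] Mt [-0.01 -0.09  0.02] open 0.0279 q6 0.01
t 5.85 pos [ 0.6028 -0.0736  0.1208] F [-0.14 -0.16  0.65] Mt [-0.06 -0.06  0.05] open 0.0278 q6 0.01
t 5.9 pos [ 0.6028 -0.0736  0.1208] F [-0.75  0.27 -0.04] Mt [-0.02 -0.03  0.01] open 0.0278 q6 0.01
t 5.95 pos [ 0.6028 -0.0736  0.1208] F [-0.11 -0.4   0.05] Mt [-0.01 -0.05 -0.01] open 0.0279 q6 0.01
t 6.0 pos [ 0.6028 -0.0736  0.1208] F [-0.76  0.16 -0.88] Mt [ 0.01 -0.06  0.06] open 0.0276 q6 0.01
shift cm [-0.07  0.08 -0.06] turn deg [ 0.13 -0.12  0.24]
```

View pics/s3.png

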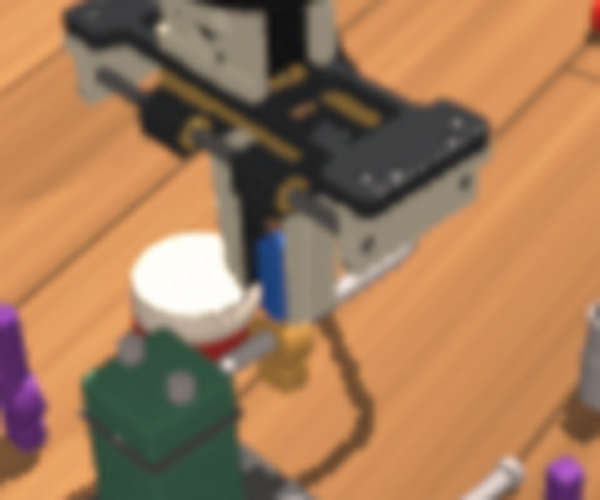

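```bash
python3 -m creep '[[[0.8,0,0,0,0,0,0],[0.85,0,0,0,0,0,0],[1,0,0,0,0,0,0],[1,0,0,0,0,0,0],[1,0,0,0,0,0,0],[1,0,0,0,0,0,0],[1,0,0,0,0,0,0],[1,0,0,0,0,0,0]]]' 3
cat > fm.py <<'E'
from w import *
F=[];
for i in range(5): s=readout.read_state();F.append(np.r_[s["force"],s["wrist_torque"]]);optics.read_camera("top")
print("Favg",np.mean(F,0).round(2))
E
python3 fm.py;python3 w.py .602 -.074 .12 77.8
```

```text
t: 6.85
tool_pos: [0.6029, -0.0736, 0.1209]
orientation: [-1.567, 0.166, -0.172]
force: [-0.8, 0.5, -0.3]
opening: 0.0135
Favg [-0.25  0.29 -0.08 -0.03 -0.07  0.01]
t 7.1 pos [ 0.6029 -0.0736  0.1209] F [-0.4   0.13 -0.23] Mt [-0.09  0.02  0.01] open 0.0138 q6 0.01
shift cm [-0.08  0.09 -0.06] turn deg [ 0.13 -0.12  0.25]
```

```bash
python3 -m creep '[[[1,0,0,0,0,0,0],[1,0,0,0,0,0,0],[1,0,0,0,0,0,0],[1,0,-0.2,0,0,0,0],[1,0,0,0,0,0,0],[1,0,0,0,0,0,0],[1,0,0,0,0,0,0],[1,0,0,0,0,0,0]]]' 25
python3 fm.py;python3 w.py .602 -.074 .123 77.8
```

```text
t: 7.9
tool_pos: [0.6025, -0.0735, 0.1226]
orientation: [-1.567, 0.166, -0.171]
force: [0.1, 0.1, -0.9]
opening: 0.014
Favg [-0.09  0.15 -0.99 -0.05 -0.06  0.01]
t 8.15 pos [ 0.6025 -0.0736  0.1227] F [-0.8   0.84 -1.98] Mt [-0.1  -0.1  -0.03] open 0.0139 q6 0.01
shift cm [-0.04 -0.03 -0.05] turn deg [ 0.14 -0.12  0.2 ]
```

```bash
cat > go.py <<'E'
# go.py s_target_mm [lat_mm up_mm pitch corner_dx corner_dy]: where we are along the rod; displacement to target
from w import *
import sys
OFF=.0329
def tgt(sm,G,lat=0,up=0):
    P,h,ne,nb,ds=G;c,hd,pt=collar(ne+int(round(sm/1000/ds)),G)
    a,p=np.radians([hd,pt]);f=np.array([np.cos(a)*np.cos(p),np.sin(a)*np.cos(p),np.sin(p)])
    l=np.cross([0,0,1],f);u=np.cross(f,l)
    return c+u*(OFF+up/1000)+l*lat/1000,hd,pt
if __name__=="__main__":
    a=[float(v) for v in sys.argv[1:]]+[0]*6
    G=path();s=readout.read_state();best=min(np.arange(-110,115,.5),key=lambda x:np.linalg.norm(tgt(x,G)[0][:2]-s["tool_pos"][:2]))
    T,hd,pt=tgt(best,G);M=Rn.from_rotvec(s["orientation"]).as_matrix();e=M.T@(s["tool_pos"]-T)*1000
    print("now s",best,"err mm tool x(right) y(down)",e.round(2))
    T,hd,pt=tgt(a[0],G,a[1],a[2]);report(T,hd,pt)
E
python3 go.py -55
```

```text
now s -91.0 err mm tool x(right) y(down) [ 0.57  0.23 -0.02]
t 8.15 pos [ 0.6025 -0.0736  0.1227] F [-0.8   0.84 -1.98] Mt [-0.1  -0.1  -0.03] open 0.0139 q6 0.01
shift cm [-0.06 -0.03  3.6 ] turn deg [ 0.14 -0.12  0.2 ]
```

```bash
python3 -m creep '[[[1,0,0,0.5,0,0,0],[1,0,0,0.5,0,0,0],[1,0,0,0.5,0,0,0],[1,0,0,0.5,0,0,0],[1,0,0,0.5,0,0,0],[1,0,0,0.5,0,0,0],[1,0,0,0.5,0,0,0],[1,0,0,0,0,0,0]]]' 25
python3 fm.py;python3 go.py -30
```

```text
t: 8.95
tool_pos: [0.6108, -0.0355, 0.1226]
orientation: [-1.567, 0.166, -0.171]
force: [0.2, 0.3, 0.5]
opening: 0.0137
Favg [ 0.18 -0.26 -0.5  -0.03 -0.08  0.01]
now s -53.0 err mm tool x(right) y(down) [ 0.62  0.33 -0.13]
t 9.2 pos [ 0.6106 -0.0365  0.1226] F [ 0.85  0.79 -0.62] Mt [-0.04 -0.06 -0.05] open 0.0139 q6 0.07
shift cm [-0.07 -0.04  2.31] turn deg [ 0.13 -0.14  0.2 ]
```

```bash
python3 -m creep '[[[1,0,-0.03,0.4,0,0,0],[1,-0.03,0,0.4,0,0,0],[1,0,0,0.4,0,0,0],[1,0,0,0.4,0,0,0],[1,0,0,0.4,0,0,0],[1,0,0,0,0,0,0],[1,0,0,0,0,0,0],[1,0,0,0,0,0,0]]]' 25
python3 fm.py;python3 go.py -18; python3 go.py -8 | tail -1; python3 go.py 2 | tail -1;python3 go.py 12 | tail -1
```

```text
t: 10.0
tool_pos: [0.6149, -0.0153, 0.1228]
orientation: [-1.567, 0.167, -0.172]
force: [0.9, -0.2, -0.9]
opening: 0.014
Favg [ 0.16  0.09 -0.89 -0.02 -0.08 -0.01]
now s -31.5 err mm tool x(right) y(down) [ 0.39  0.04 -0.07]
t 10.25 pos [ 0.6149 -0.0155  0.1229] F [-0.96  0.1   0.25] Mt [ 0.01 -0.05  0.01] open 0.0139 q6 0.11
shift cm [-0.06 -0.01  1.37] turn deg [ 0.14 -3.96  0.2 ]
shift cm [-0.22 -0.01  2.35] turn deg [  0.15 -15.42   0.19]
shift cm [-0.66 -0.01  3.24] turn deg [ -0.12 -37.06   0.05]
shift cm [-1.4  -0.01  3.91] turn deg [ -0.25 -54.94  -0.11]
```

```bash
python3 -m creep '[[[1,-0.03,0,0.2,0,0,0],[1,0,0,0.2,0,0,0],[1,0,0,0.2,0,-0.5,0],[1,0,0,0.2,0,-0.8,0],[1,0,0,0.2,0,-1.2,0],[1,0,0,0.2,0,-1.5,0],[1,0,0,0,0,0,0],[1,0,0,0,0,0,0]]]' 25
python3 fm.py;python3 go.py -11; python3 go.py -8 | tail -1; python3 go.py -4 | tail -1
```

```text
t: 11.05
tool_pos: [0.6173, -0.0025, 0.1229]
orientation: [-1.571, 0.107, -0.112]
force: [-0.1, 0.2, -1.3]
opening: 0.0137
Favg [ 0.12  0.3  -0.87 -0.06 -0.06 -0.  ]
now s -18.5 err mm tool x(right) y(down) [ 0.13  0.02 -0.28]
t 11.3 pos [ 0.6172 -0.0027  0.1229] F [ 0.13  0.46 -1.59] Mt [-0.02 -0.08 -0.  ] open 0.0136 q6 0.05
shift cm [-0.05 -0.    0.76] turn deg [ 0.15 -7.02  0.19]
shift cm [-0.1  -0.01  1.06] turn deg [  0.16 -11.05   0.18]
shift cm [-0.2  -0.01  1.44] turn deg [  0.04 -19.64   0.15]
```

```bash
python3 -m creep '[[[1,0,0,0.17,0,-1.5,0],[1,0,0,0.17,0,-1.8,0],[1,0,0,0.17,0,-1.8,0],[1,0,0,0.17,0,-1.8,0],[1,0,0,0.17,0,-1.8,0],[1,0,0,0.17,0,-1.8,0],[1,0,0,0,0,0,0],[1,0,0,0,0,0,0]]]' 25
python3 fm.py;python3 go.py -4; python3 go.py 0 | tail -1; python3 go.py 4 | tail -1
```

```text
t: 12.1
tool_pos: [0.6178, 0.0082, 0.1228]
orientation: [-1.573, -0.05, 0.046]
force: [-0.3, -0.3, 0.0]
opening: 0.0139
Favg [-0.24 -0.15 -0.45 -0.09 -0.02 -0.02]
now s -7.5 err mm tool x(right) y(down) [ 0.06  0.11 -0.18]
t 12.35 pos [0.6178 0.0081 0.1228] F [-0.3  -0.63 -0.69] Mt [-0.04 -0.04  0.01] open 0.0136 q6 -0.13
shift cm [-0.03 -0.01  0.38] turn deg [ 0.06 -8.16  0.13]
shift cm [-0.12 -0.01  0.77] turn deg [ -0.06 -16.86   0.09]
shift cm [-0.27 -0.01  1.14] turn deg [-1.700e-01 -2.555e+01  2.000e-02]
```

```bash
python3 -m creep '[[[1,0,0,0.16,0,-3.4,0],[1,0,0,0.16,0,-3.6,0],[1,0,0,0.16,0,-3.6,0],[1,0,0,0.16,0,-3.6,0],[1,0,0,0.16,0,-3.6,0],[1,0,0,0.16,0,-3.6,0],[1,0,0,0,0,0,0],[1,0,0,0,0,0,0]]]' 25
python3 fm.py;python3 go.py 8; python3 go.py 12 | tail -1; python3 go.py 16 | tail -1
```

```text
t: 13.15
tool_pos: [0.6157, 0.0165, 0.1227]
orientation: [-1.547, -0.351, 0.348]
force: [-1.1, 0.1, -0.2]
opening: 0.0139
Favg [-0.3  -0.02 -0.65 -0.02 -0.05 -0.01]
now s 1.0 err mm tool x(right) y(down) [-0.06  0.18 -0.15]
t 13.4 pos [0.6158 0.0164 0.1227] F [-0.53 -0.57 -0.81] Mt [-0.03 -0.07  0.01] open 0.0137 q6 -0.5
shift cm [-0.06 -0.02  0.71] turn deg [ -0.22 -11.89  -0.03]
shift cm [-0.16 -0.01  1.1 ] turn deg [ -0.22 -17.03  -0.06]
shift cm [-0.29 -0.01  1.47] turn deg [ -0.21 -21.31  -0.09]
```

```bash
python3 -m creep '[[[1,0,0,0.17,0,-2.9,0],[1,0,0,0.17,0,-2.9,0],[1,0,0,0.18,0,-2.9,0],[1,0,0,0.18,0,-2.9,0],[1,0,0,0.18,0,-2.7,0],[1,0,0,0.18,0,-2.7,0],[1,0,0,0,0,0,0],[1,0,0,0,0,0,0]]]' 25
python3 fm.py;python3 go.py 16; python3 go.py 20 | tail -1; python3 go.py 28 | tail -1
```

```text
t: 14.2
tool_pos: [0.6103, 0.0247, 0.1228]
orientation: [-1.496, -0.587, 0.584]
force: [0.0, 0.2, -1.1]
opening: 0.0142
Favg [-0.37  0.05 -0.84 -0.02 -0.03 -0.02]
now s 11.0 err mm tool x(right) y(down) [-0.15 -0.   -0.13]
t 14.45 pos [0.6103 0.0247 0.1228] F [ 0.05 -0.46 -0.48] Mt [ 0.05 -0.03 -0.01] open 0.0138 q6 -0.79
shift cm [0.   0.   0.51] turn deg [-0.16 -3.94 -0.06]
shift cm [-0.04  0.    0.91] turn deg [-0.16 -6.94 -0.08]
shift cm [-0.16  0.01  1.7 ] turn deg [-0.16 -9.08 -0.09]
```

Now onto the outer leg.

```bash
python3 -m creep '[[[1,0,0,0.22,0,-1.6,0],[1,0,0,0.23,0,-1.6,0],[1,0,0,0.23,0,-1.6,0],[1,0,0,0.23,0,-1.6,0],[1,0,0,0.23,0,-1.2,0],[1,0,0,0.23,0,-0.8,0],[1,0,0,0.23,0,-0.4,0],[1,0,0,0,0,0,0]]]' 25
python3 fm.py;python3 go.py 36;  python3 go.py 50 | tail -1
```

```text
t: 15.25
tool_pos: [0.5975, 0.0363, 0.1229]
orientation: [-1.456, -0.717, 0.714]
force: [-0.4, 0.6, -0.3]
opening: 0.0138
Favg [-0.26  0.07 -0.81 -0.03 -0.04 -0.02]
now s 27.5 err mm tool x(right) y(down) [ 0.14 -0.21  0.14]
t 15.5 pos [0.5978 0.036  0.1229] F [-0.1  -0.66 -1.11] Mt [-0.03 -0.06 -0.04] open 0.0135 q6 -0.94
shift cm [-0.01  0.02  0.83] turn deg [-0.13  0.46 -0.07]
shift cm [0.   0.03 2.23] turn deg [-0.13  0.46 -0.07]
```

```bash
python3 -m creep '[[[1,0,0.01,0.3,0,0.4,0],[1,0,0.01,0.3,0,0,0],[1,0,0,0.3,0,0,0],[1,0,0,0.3,0,0,0],[1,0,0,0.3,0,0,0],[1,0,0,0.3,0,0,0],[1,0,0,0.3,0,0,0],[1,0,0,0,0,0,0]]]' 25
python3 fm.py;python3 go.py 75;python3 go.py 91 | tail -1
```

```text
t: 16.3
tool_pos: [0.5799, 0.0503, 0.1226]
orientation: [-1.458, -0.711, 0.707]
force: [-0.1, 0.8, -0.1]
opening: 0.0139
Favg [-0.06 -0.22 -0.95  0.01 -0.15  0.  ]
now s 50.0 err mm tool x(right) y(down) [ 0.31 -0.17  0.07]
t 16.55 pos [0.5804 0.0499 0.1226] F [ 0.34  0.31 -1.63] Mt [-0.   -0.19  0.02] open 0.0139 q6 -0.91
shift cm [-0.03  0.02  2.49] turn deg [-0.1  -0.   -0.04]
shift cm [-0.03  0.02  4.09] turn deg [-0.1  -0.   -0.04]
```

```bash
python3 -m creep '[[[1,-0.03,0,0.2,0,0,0],[1,0,0.01,0.2,0,0,0],[1,0,0.01,0.2,0,0,0],[1,0,0,0.2,0,0,0],[1,0,0,0.2,0,0,0],[1,0,0,0.2,0,0,0],[1,0,0,0,0,0,0],[1,0,0,0,0,0,0]]]' 25
python3 fm.py;python3 fm.py;python3 go.py 75;python3 go.py 91 | tail -1
```

```text
t: 17.35
tool_pos: [0.5698, 0.0576, 0.1223]
orientation: [-1.459, -0.711, 0.707]
force: [0.1, -0.3, -0.6]
opening: 0.0139
Favg [-0.2  -0.02 -0.83 -0.   -0.15  0.01]
Favg [-0.52  0.29 -1.    0.01 -0.13  0.01]
now s 63.0 err mm tool x(right) y(down) [-0.13  0.17  0.03]
t 17.85 pos [0.5699 0.0575 0.1222] F [-0.71  0.55  0.02] Mt [-0.   -0.14 -0.04] open 0.0137 q6 -0.89
shift cm [ 0.01 -0.01  1.2 ] turn deg [-0.12 -0.03 -0.04]
shift cm [ 0.01 -0.01  2.8 ] turn deg [-0.12 -0.03 -0.04]
```

```bash
python3 -m creep '[[[1,0,0,0.25,0,0,0],[1,0,0,0.25,0,0,0],[1,0,0,0.25,0,0,0],[1,0,0,0.25,0,0,0],[1,0,0,0.25,0,0,0],[1,0,0,0.25,0,0,0],[1,0,0,0.25,0,0,0],[1,0,0,0,0,0,0]]]' 25
python3 - <<'E'
from h import *
c=cam("scene");f=c["frame"][130:240,190:320];cv2.imwrite("pics/s4.png",cv2.resize(f[...,::-1],None,fx=5.5,fy=5.5,interpolation=cv2.INTER_CUBIC))
E
python3 fm.py;python3 go.py 91;python3 go.py 102 | tail -1
```

```text
t: 18.65
tool_pos: [0.5546, 0.0695, 0.122]
orientation: [-1.459, -0.71, 0.707]
force: [-0.3, 0.1, -0.6]
opening: 0.0141
Favg [-0.1  -0.   -0.52  0.01 -0.13 -0.01]
now s 82.0 err mm tool x(right) y(down) [-0.15  0.13 -0.05]
t 18.95 pos [0.555  0.0692 0.122 ] F [ 0.03  0.15 -0.94] Mt [-0.03 -0.11  0.03] open 0.0137 q6 -0.87
shift cm [ 0.01 -0.01  0.91] turn deg [-0.12 -0.04 -0.05]
shift cm [ 0.01 -0.01  2.01] turn deg [-0.12 -0.04 -0.05]
```

View pics/s4.png

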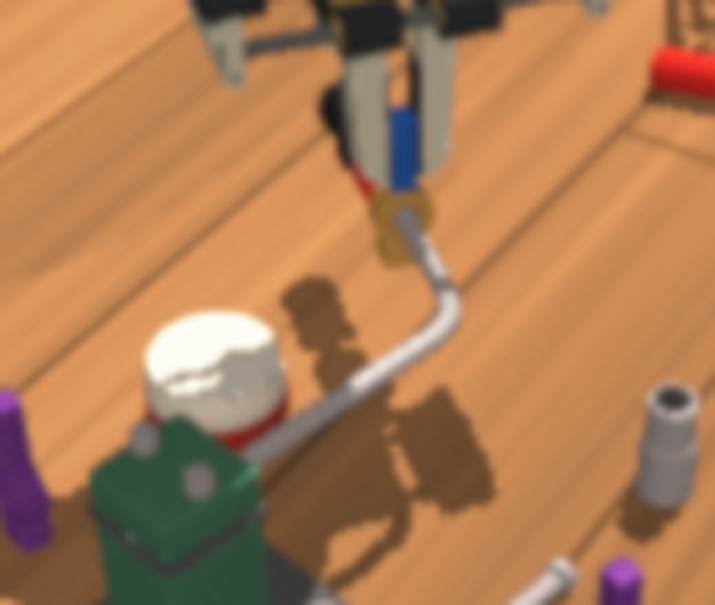

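```bash
python3 -m creep '[[[1,0,0,0.15,0,0,0],[1,0,0,0.15,0,0,0],[1,0,0,0.15,0,0,0],[1,0,0,0.12,0,0,0],[1,0,0,0.12,0,0,0],[1,0,0,0.1,0,0,0],[1,0,0,0.1,0,0,0],[1,0,0,0.1,0,0,0]]]' 25
python3 go.py 102
python3 -m creep '[[[1,0,0,0.1,0,0,0],[1,0,0,0.1,0,0,0],[1,0,0,0.1,0,0,0],[1,0,0,0.1,0,0,0],[1,0,0,0,0,0,0],[1,0,0,0,0,0,0],[1,0,0,0,0,0,0],[1,0,0,0,0,0,0]]]' 25
python3 fm.py;python3 go.py 102
```

```text
t: 19.75
tool_pos: [0.548, 0.0744, 0.1224]
orientation: [-1.462, -0.711, 0.705]
force: [3.5, -2.1, -3.4]
opening: 0.0136
now s 90.5 err mm tool x(right) y(down) [-0.34 -0.27  0.28]
t 19.75 pos [0.548  0.0744 0.1224] F [ 3.5  -2.13 -3.38] Mt [-0.47 -0.7  -0.05] open 0.0136 q6 -0.86
shift cm [0.03 0.03 1.13] turn deg [ 0.08 -0.08 -0.03]
t: 20.55
tool_pos: [0.5448, 0.0769, 0.1223]
orientation: [-1.463, -0.712, 0.704]
force: [2.4, -2.1, -2.0]
opening: 0.0141
Favg [ 2.61 -2.28 -2.28 -0.45 -0.71 -0.01]
now s 94.5 err mm tool x(right) y(down) [-0.27 -0.25  0.24]
t 20.8 pos [0.5449 0.0769 0.1223] F [ 2.65 -1.28 -2.99] Mt [-0.45 -0.73 -0.04] open 0.0136 q6 -0.85
shift cm [0.03 0.02 0.74] turn deg [ 0.13 -0.09 -0.01]
```

```bash
python3 -m creep '[[[1,0.02,0.02,0.1,0,0,0],[1,0,0,0.1,0,0,0],[1,0,0,0.1,0,0,0],[1,0,0,0.1,0,0,0],[1,0,0,0.1,0,0,0],[1,0,0,0,0,0,0],[1,0,0,0,0,0,0],[1,0,0,0,0,0,0]]]' 25
python3 fm.py;python3 go.py 102
```

```text
t: 21.6
tool_pos: [0.5411, 0.08, 0.1223]
orientation: [-1.464, -0.712, 0.704]
force: [4.5, -2.9, -2.4]
opening: 0.0139
Favg [ 3.76 -2.82 -2.33 -0.6  -0.82 -0.05]
now s 99.5 err mm tool x(right) y(down) [-0.12 -0.29 -0.07]
t 21.85 pos [0.5411 0.08   0.1223] F [ 3.04 -2.39 -2.  ] Mt [-0.53 -0.76 -0.05] open 0.014 q6 -0.85
shift cm [0.01 0.03 0.25] turn deg [ 0.2  -0.1  -0.01]
```

```bash
python3 -m creep '[[[1,0,0.02,0.08,0,0,0],[1,0,0,0.08,0,0,0],[1,0,0,0.08,0,0,0],[1,0,0,0.08,0,0,0],[1,0,0,0.08,0,0,0],[1,0,0,0.08,0,0,0],[1,0,0,0.08,0,0,0],[1,0,0,0.08,0,0,0]]]' 25
python3 fm.py;python3 go.py 102
```

```text
t: 22.65
tool_pos: [0.5406, 0.0801, 0.1229]
orientation: [-1.474, -0.717, 0.698]
force: [6.0, -5.1, -5.6]
opening: 0.0141
Favg [ 6.39 -4.86 -5.35 -0.98 -1.42 -0.06]
now s 100.0 err mm tool x(right) y(down) [-0.38 -0.9  -0.  ]
t 22.9 pos [0.5406 0.0801 0.1229] F [ 6.4  -4.42 -5.3 ] Mt [-0.92 -1.45 -0.08] open 0.0138 q6 -0.84
shift cm [0.04 0.09 0.2 ] turn deg [ 0.88 -0.2   0.08]
```

```bash
python3 -m creep '[[[1,0,0.06,0,0.9,0,0],[1,0,0,-0.04,0,0,0],[1,0,0,0,0,0,0],[1,0,0,0,0,0,0],[1,0,0,0,0,0,0],[1,0,0,0,0,0,0],[1,0,0,0,0,0,0],[1,0,0,0,0,0,0]]]' 25
python3 fm.py;python3 go.py 102
python3 - <<'E'
from h import *
c=cam("scene");f=c["frame"][125:195,225:295]
d=cam("top");g=d["frame"][195:265,165:235]
cv2.imwrite("pics/s5.png",cv2.resize(np.hstack([f,g])[...,::-1],None,fx=5.5,fy=5.5,interpolation=cv2.INTER_CUBIC))
E
```

```text
t: 23.7
tool_pos: [0.5411, 0.0798, 0.1226]
orientation: [-1.461, -0.711, 0.702]
force: [3.2, -2.8, -1.9]
opening: 0.014
Favg [ 2.96 -2.85 -2.27 -0.55 -0.74 -0.04]
now s 99.5 err mm tool x(right) y(down) [-0.25 -0.53 -0.2 ]
t 23.95 pos [0.5411 0.0798 0.1226] F [ 2.23 -2.02 -1.76] Mt [-0.57 -0.75 -0.05] open 0.0136 q6 -0.85
shift cm [0.02 0.05 0.26] turn deg [ 0.03 -0.2   0.09]
```

View pics/s5.png

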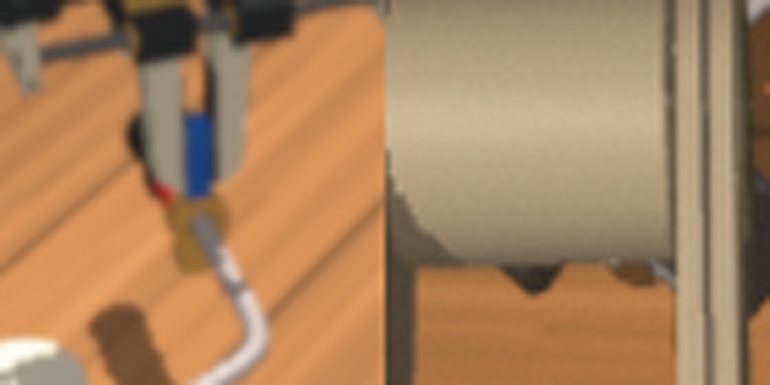

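```bash
python3 -m creep '[[[0.7,0,0,0,0,0,0],[0.6,0,0,0,0,0,0],[0.5,0,0,0,0,0,0],[0.4,0,0,0,0,0,0],[0.4,0,0,0,0,0,0],[0.4,0,-0.5,0,0,0,0],[0.4,0,-1.5,0,0,0,0],[0.4,0,-2.5,0,0,0,0]]]' 10
python3 -m creep '[[[0.4,0,-3,0,0,0,0],[0.4,0,-3,-1,0,0,0],[0.4,0,0,-3,0,0,0],[0.4,0,0,-4,0,0,0],[0.4,0,0,-4.5,0,0,0],[0.4,0,0,-4.5,0,0,0],[0.4,0,0,-4.5,0,0,0],[0.4,0,0,0,0,0,0]]]' 10
python3 w.py .4 -.15 .2 142
python3 - <<'E'
from h import *
c=cam("scene");f=c["frame"][125:195,225:295];np.save("sceneB.npy",c,allow_pickle=True)
d=cam("top");g=d["frame"][195:265,165:235]
cv2.imwrite("pics/s6.png",cv2.resize(np.hstack([f,g])[...,::-1],None,fx=5.5,fy=5.5,interpolation=cv2.INTER_CUBIC))
E
```

```text
t: 24.85
tool_pos: [0.5365, 0.0816, 0.1657]
orientation: [-1.454, -0.704, 0.709]
force: [0.2, 0.2, 0.3]
opening: 0.0556
t: 25.65
tool_pos: [0.7149, -0.0546, 0.246]
orientation: [-1.46, -0.719, 0.701]
force: [-0.4, 0.5, -1.6]
opening: 0.0557
t 25.65 pos [ 0.7149 -0.0546  0.246 ] F [-0.38  0.46 -1.56] Mt [ 0.03 -0.17 -0.04] open 0.0557 q6 -1.06
shift cm [-26.91   4.19  19.02] turn deg [0.68 0.06 0.39]
```

View pics/s6.png

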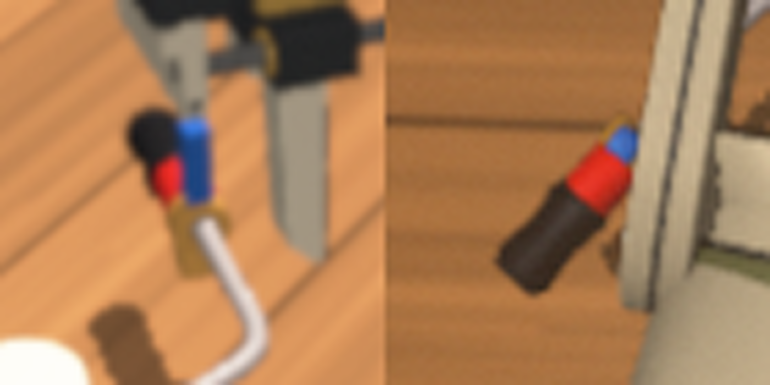

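```bash
python3 -m creep '[[[0.4,-3.5,0,1,0,0,0],[0.4,-3.5,0,1,0,0,0],[0.4,-3.5,0,1,0,0,0],[0.4,-3.5,0,1,0,0,0],[0.4,-3.5,0,1,0,0,0],[0.4,-3.5,0,1,0,0,0],[0.4,-3.5,0,0.5,0,0,0],[0.4,0,0,0,0,0,0]]]' 10
python3 - <<'E'
from h import *
d=cam("top");np.save("topB.npy",d,allow_pickle=True);d0=np.load("top.npy",allow_pickle=True).item()
o=np.array([.5758,.0527]);a=np.radians(142);dr=np.array([np.cos(a),np.sin(a)]);nr=np.array([dr[1],-dr[0]])
for c in(d0,d):
    X=cloud(c);hsv=cv2.cvtColor(c["frame"],cv2.COLOR_RGB2HSV).astype(int);H,S,V=hsv[...,0],hsv[...,1],hsv[...,2]
    t=(X[...,:2]-o)@dr;l=(X[...,:2]-o)@nr;near=(abs(l)<.012)&(X[...,2]>.07)&(X[...,2]<.16)&(t>-.01)&(t<.13)
    for k,m in dict(red=((H<8)|(H>170))&(S>150)&(V>70),black=(V<75)&(S<120),blue=(H>100)&(H<125)&(S>130),steel=(S<70)&(V>90)).items():
        q=t[near&m];print(k,len(q),(np.percentile(q,[2,98])*1000).round(1) if len(q) else "")
diff=np.abs(d["frame"].astype(int)-d0["frame"]).max(2)>60
f=d["frame"].copy();f[diff]=[255,0,255]
cv2.imwrite("pics/t7.png",cv2.resize(np.hstack([d["frame"][90:290,60:420]])[...,::-1],None,fx=2.2,fy=2.2,interpolation=cv2.INTER_CUBIC))
E
```

```text
t: 26.55
tool_pos: [0.5014, -0.1992, 0.2548]
orientation: [-1.463, -0.741, 0.703]
force: [0.1, 0.9, 0.1]
opening: 0.0557
red 91 [41.9 65.5]
black 111 [ 78.4 124.1]
blue 0 
steel 66 [-8.1 74.5]
red 92 [53.4 77.8]
black 103 [ 80.1 123.4]
blue 19 [38.3 48.3]
steel 55 [-8.4 43.8]
```

View pics/t7.png

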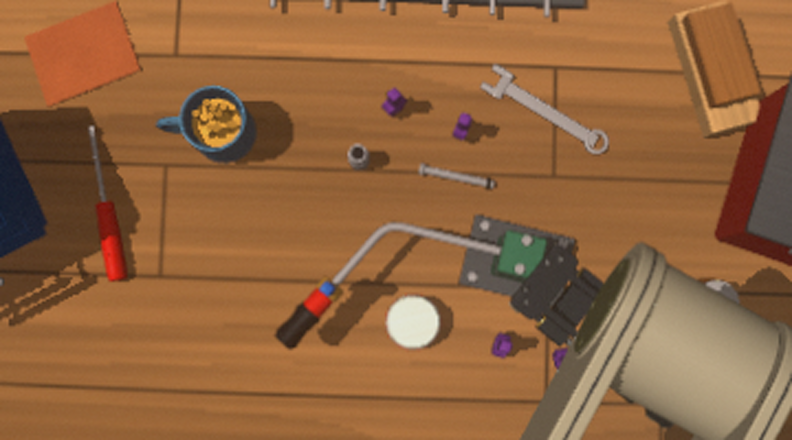

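Run:
```python
from h import *
d=np.load("topB.npy",allow_pickle=True).item()
def unray(P): return proj(d,P)
o=np.array([.5758,.0527]);a=np.radians(142);dr=np.array([np.cos(a),np.sin(a)]);nr=np.array([dr[1],-dr[0]])
# resample image along the rod: strips at constant height
f=d["frame"].astype(np.float32)
for z,lats,name in((.144,np.linspace(-.004,.004,9),"tab top"),(.1035,np.linspace(-.003,.003,9),"ferrule top")):
    t=np.arange(.03,.09,.001)
    P=np.array([[*(o+dr*x+nr*l),z] for l in lats for x in t]);uv=proj(d,P).astype(np.float32)
    c=cv2.remap(f,uv[:,0].reshape(9,-1),uv[:,1].reshape(9,-1),cv2.INTER_LINEAR).mean(0)
    print(name);print([(int(round(x*1000)),*map(int,v)) for x,v in zip(t,c)][::1])
g=d["frame"][205:245,185:235];cv2.imwrite("pics/t8.png",cv2.resize(g[...,::-1],None,fx=14,fy=14,interpolation=cv2.INTER_CUBIC))
```

```text
tab top
[(30, 160, 132, 111), (31, 157, 129, 108), (32, 150, 122, 101), (33, 140, 112, 90), (34, 125, 99, 78), (35, 108, 86, 71), (36, 92, 77, 77), (37, 80, 75, 95), (38, 70, 78, 119), (39, 63, 84, 140), (40, 61, 90, 155), (41, 62, 94, 164), (42, 63, 97, 170), (43, 64, 99, 172), (44, 66, 102, 175), (45, 68, 105, 177), (46, 70, 106, 178), (47, 72, 106, 178), (48, 78, 103, 170), (49, 95, 93, 152), (50, 123, 78, 124), (51, 158, 62, 91), (52, 188, 51, 59), (53, 207, 45, 38), (54, 217, 43, 28), (55, 220, 43, 27), (56, 221, 44, 27), (57, 221, 44, 27), (58, 221, 44, 27), (59, 222, 45, 27), (60, 222, 45, 28), (61, 223, 45, 29), (62, 223, 45, 29), (63, 223, 45, 29), (64, 222, 45, 28), (65, 222, 45, 29), (66, 222, 46, 29), (67, 222, 46, 29), (68, 222, 46, 28), (69, 222, 46, 29), (70, 221, 46, 29), (71, 219, 47, 30), (72, 213, 46, 30), (73, 198, 46, 30), (74, 174, 45, 30), (75, 140, 44, 32), (76, 106, 44, 34), (77, 81, 46, 37), (78, 68, 49, 41), (79, 66, 51, 44), (80, 67, 53, 46), (81, 68, 54, 47), (82, 67, 54, 47), (83, 67, 54, 46), (84, 66, 53, 45), (85, 66, 53, 44), (86, 66, 53, 44), (87, 66
[... 496 characters left out ...]
61, 87), (53, 184, 51, 59), (54, 205, 45, 38), (55, 216, 43, 29), (56, 219, 43, 27), (57, 219, 44, 27), (58, 219, 44, 27), (59, 219, 44, 27), (60, 219, 44, 27), (61, 219, 45, 27), (62, 219, 45, 28), (63, 219, 45, 29), (64, 219, 45, 29), (65, 218, 44, 28), (66, 218, 44, 27), (67, 217, 43, 27), (68, 217, 44, 28), (69, 216, 44, 27), (70, 215, 45, 27), (71, 215, 44, 28), (72, 214, 44, 28), (73, 211, 44, 28), (74, 204, 43, 27), (75, 190, 42, 27), (76, 165, 43, 29), (77, 137, 43, 31), (78, 106, 45, 35), (79, 82, 47, 39), (80, 71, 50, 42), (81, 67, 52, 45), (82, 68, 54, 46), (83, 68, 55, 47), (84, 68, 55, 47), (85, 67, 54, 46), (86, 67, 53, 45), (87, 66, 53, 44), (88, 66, 53, 44), (89, 66, 53, 44)]
```

View pics/t8.png

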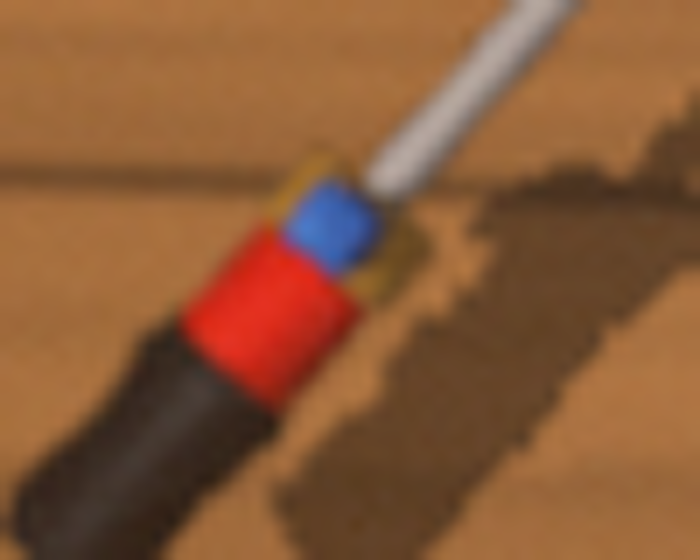

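```bash
python3 -c "
from plant import robot,readout
print(readout.read_state()['t']);print(robot.close_job())"
```

```text
26.6
the job is handed in; nothing more can be done
None
```

I slid the collar by its blue tab along the first leg, round the bend and down the outer leg, then used it to push the red ferrule home. I then let go, moved the arm clear and handed the job in at 26.6 s.

- **Forces:** Up to the ferrule, the force readings taken between moves showed little beyond the collar's own weight of about 1 N. Pushing the ferrule took about 3.5 to 4.7 N. At the end stop it stalled at about 8 N along the rod, with about 5 N downward on the tool, both under the 20 N limit. I only read forces between moves, so a brief higher peak could have been missed.
- **Final position:** In the last overhead picture the ferrule sits against the black grip with no bare rod between them. The collar lies against the ferrule, with a gap of about 0.5 mm or less.
- **Bystanders:** They look undisturbed in that picture, but I judged this by eye rather than measuring it. The arm partly hid the jar and one of the purple look-alikes.
- **Disagreement:** The camera measured the ferrule's travel as about 11.5 to 12 mm, not 10 mm. I put this down to the coarse pixels and calibration, because the tool's own travel from first contact to the stop was about 10 mm.

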